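# Shut the cold frame's hasp and press its glazing beads home

### The job

Swing the cold frame's hasp over onto its catch, then take the pressing block from its tray and, holding it square to the sloping sash, slide it along the glazing track from the leftmost bead to the rightmost (as the robot sees it) in one stroke without lifting, pressing gently and steadily so that all five beads are flush. Stand the block upright back in its tray, with the hasp still shut, and do not push the pots and tools about.

Things in the scene. Friction and masses are not known exactly. Their poses are not given: they have to be found in the camera images.
- frame: Wooden cold frame (propagating box with a sloping glazed top, the sash), fixed, 260 deep (x) x 290 wide (y), 70 high in front, 208 at the back. Origin: centre of its underside; x points to the high back, y left. The sash slopes 28 degrees, rising away from the robot.
- seam (a point): Middle of the glazing track (aluminium channel 284 long across the sash), level with the tops of its side rails: these lie 11.5 to 28 mm either side of the middle line, and a block riding on them has its sole at z = 0. x up the slope, y along the track to the left, z square to the sash (28 degrees from vertical). Five beads at y = +92, +46, 0, -46, -92; nothing else near is higher than the rails.
- sole_face (a point): Centre of the underside of the block's sprung sole; axes as block. Moves up to 10 mm along z into the block when pressed.
- hasp_hinge (a point): Middle of the hasp's hinge line, at the front edge of the cold frame, about 79 mm above the table; axes as seam, the hinge runs along y.
- hasp_end (a point): On the outer face of the hasp's solid end plate, 70 mm from the hinge line. Hasp: slotted steel strap at the middle of the front, 86 long, 44 wide, 4 thick; slot 34 to 54 mm from the hinge, end plate 54 to 86. x runs along the strap away from the hinge, z out of its outer face (upper when closed).
- hasp (a joint): Hasp angle, rad: 0 closed (lying on the sash over the staple catch, pointing up the slope), grows as it opens towards the robot; about 1.1 is vertical, more leans to the robot. Stiff enough to stay where it is left.
- block: Pressing block: wooden grip 92 long (x) x 28 wide (y), 38 to 84 mm above the origin, on a black plate 96 x 40 and a sprung black sole 44 wide, its flat 40 long, both ends turned up like a ski to 47 mm from the middle. Origin: middle of the sole's underside, unpressed; z up. Spring 4 N at first touch, 11 N at 10 mm. 0.32 kg; same both ways round.
- tray: Low grey open tray, fixed, 180 (x) x 160 (y) outside, walls 5 thick and 24 high, floor 5 thick. Origin: centre of its underside.
- pot_a: Bystander: terracotta pot, 90 across, 75 high; origin centre of underside.
- pot_b: Bystander: wide terracotta bowl, 104 across, 50 high; origin centre of underside.
- shears: Bystander: bonsai shears lying flat, 175 long, 14 high; origin at the pivot.
- brush: Bystander: hand brush lying flat, 170 long.
- bead1 (a joint): How far the leftmost glazing bead (grey bar 42 long, 20 wide, at y = 92 on seam) is pushed in, m: starts at 0 to 0.001 with its top standing 4 to 5 mm proud of the rails; 0.005 is flush. It takes about 3 N and stays.
- bead2 (a joint): How far the second glazing bead (grey bar 42 long, 20 wide, at y = 46 on seam) is pushed in, m: starts at 0 to 0.001 with its top standing 4 to 5 mm proud of the rails; 0.005 is flush. It takes about 3 N and stays.
- bead3 (a joint): How far the middle glazing bead (grey bar 42 long, 20 wide, at y = 0 on seam) is pushed in, m: starts at 0 to 0.001 with its top standing 4 to 5 mm proud of the rails; 0.005 is flush. It takes about 3 N and stays.
- bead4 (a joint): How far the fourth glazing bead (grey bar 42 long, 20 wide, at y = -46 on seam) is pushed in, m: starts at 0 to 0.001 with its top standing 4 to 5 mm proud of the rails; 0.005 is flush. It takes about 3 N and stays.
- bead5 (a joint): How far the rightmost glazing bead (grey bar 42 long, 20 wide, at y = -92 on seam) is pushed in, m: starts at 0 to 0.001 with its top standing 4 to 5 mm proud of the rails; 0.005 is flush. It takes about 3 N and stays.
Not all that is in view belongs to the job. Leave any purple or turquoise look-alike of the block alone.

How it is judged:
On the way, in this order (a step that is already met when the one before it is completed fails the run):
1. the hasp is swung over the catch and lies on the sash (value of joint hasp below 0.12 rad), for 0.2 s.
2. the leftmost bead is home with the block's sole over it, pressing (1.5 to 25 N) and square to the sash within 15 degrees (value of joint bead1 above 0.0035 m and contact force between block and frame between 1.5 and 25 N and angle between the z axis of block and the z axis of seam, either way round below 0.26 rad and y of sole_face in the frame of seam above 0.069 m), for 0.1 s.
3. the second bead is home with the block's sole over it, pressing (1.5 to 25 N) and square to the sash within 15 degrees (value of joint bead2 above 0.0035 m and contact force between block and frame between 1.5 and 25 N and angle between the z axis of block and the z axis of seam, either way round below 0.26 rad and y of sole_face in the frame of seam between 0.023 and 0.069 m), for 0.1 s.
4. the middle bead is home with the block's sole over it, pressing (1.5 to 25 N) and square to the sash within 15 degrees (value of joint bead3 above 0.0035 m and contact force between block and frame between 1.5 and 25 N and angle between the z axis of block and the z axis of seam, either way round below 0.26 rad and y of sole_face in the frame of seam between -0.023 and 0.023 m), for 0.1 s.
5. the fourth bead is home with the block's sole over it, pressing (1.5 to 25 N) and square to the sash within 15 degrees (value of joint bead4 above 0.0035 m and contact force between block and frame between 1.5 and 25 N and angle between the z axis of block and the z axis of seam, either way round below 0.26 rad and y of sole_face in the frame of seam between -0.069 and -0.023 m), for 0.1 s.
6. the rightmost bead is home with the block's sole over it, pressing (1.5 to 25 N) and square to the sash within 15 degrees (value of joint bead5 above 0.0035 m and contact force between block and frame between 1.5 and 25 N and angle between the z axis of block and the z axis of seam, either way round below 0.26 rad and y of sole_face in the frame of seam below -0.069 m), for 0.1 s.
At the end, for the whole second after the job is handed in: The hasp is closed within 0.12 rad, all five beads are pushed in by more than 3.5 mm, and the block stands upright (within 0.15 rad), at rest, on the tray's floor with its middle within 60 mm of the tray's middle along each side (value of joint hasp below 0.12 rad and value of joint each of bead1, bead2, bead3, bead4, bead5 above 0.0035 m and x of block in the frame of tray between -0.06 and 0.06 m and y of block in the frame of tray between -0.06 and 0.06 m and z of block in the frame of tray below 0.02 m and angle between block's own z axis and vertical below 0.15 rad and linear speed of block below 0.02 m/s); the robot touches nothing.
It fails at once if the block is pressed on the cold frame with more than 35 N (contact force between block and frame above 35 N).
It fails at once if the block is lifted more than 20 mm off the track after the leftmost bead is home and before the rightmost is (value of joint bead1 above 0.0035 m and value of joint bead5 below 0.0035 m and z of sole_face in the frame of seam above 0.02 m).
It fails at once if a bystander is pushed more than 40 mm from its place (distance of any of pot_a, pot_b, shears, brush from where it was at the start of the episode above 0.04 m).
It also fails if it takes over 72 s, if anything falls off the work surface, if the arm or the gripper's body presses on something with over 40 N, if the wrist force passes 120 N, or if a joint passes its speed limit or range.

### The arm

A 6-joint arm with a two-finger parallel gripper is mounted at the origin on the work surface. World frame = base frame: x ahead of the robot, y to its left, z up, the work surface at z = 0. Lengths are in m, angles in rad, forces in N, time in s.
With the tool pointing down it reaches from about 0.35 to 1 m from the base axis. Payload 7.1 kg.
Tool frame: the origin (TCP) lies between the finger pads; the fingertips stand 22 mm ahead of it and the grasp point (between the pads) lies 3 mm ahead of it; z points along the fingers, y is the line along which they close (so a half turn about z gives the same grasp; the last joint's range is limited). The gripper opens to 85 mm and grips with 20 to 120 N. Pads are 22 mm wide; open, the fingers measure 114 mm over their backs; the gripper's body (76 mm by 85 mm) begins 54 mm behind the grasp point. The pads swing forward as they close: fully open they stand 13 mm farther back than shut.
Start: joints at [1.246, 0.423, 1.63, -0, 1.089, -0.019], TCP at [0.188, 0.596, 0.253] pointing down, gripper open.
Joint ranges: [-3, 3], [-0.9, 2.11], [0.09, 2.58], [-1.31, 4.45], [0.11, 2.69], [-2.54, 2.54]. Speed limits (rad/s): [2.39, 2.39, 3.01, 3.14, 3.14, 3.14].

### API

Orientations are given as a rotation vector (axis times angle).
In Python, from rig import manip gives the robot as it stands. The module is installed in compiled form; this text tells all that it offers. Calls block until the motion is done:
- manip.move_to(position, orientation): joint-space move of the TCP to a pose.
- manip.servo_line(position, orientation=None, rate=0.15): straight line of the TCP; orientation=None keeps the orientation; rate is the mean speed in m/s.
- manip.set_joints(angles): joint-space move.
- manip.command_gripper(opening, f_grip=None): finger opening in m; f_grip is the grip in N (None keeps the last); returns when the fingers have stopped.
- manip.hold(seconds).
- manip.solve_ik(position, orientation): joint angles nearest the present ones, or None.
- manip.camera(name): name is "side" or "top" or "wrist"; returns a dict with "image" (480x640x3 uint8, red, green, blue), "fx", "fy", "cx", "cy" (pixels), "cam_to_world" (4x4, takes a point from camera to world coordinates); the wrist camera has in their place "mount" (4x4, takes a point from camera to tool coordinates, whose origin is the TCP and whose axes are the flange's). Camera axes: x right, y down, z forward; pixel columns grow to the right and rows downward; lengths in m; the calibration is good to about 2 mm. The wrist camera is an equidistant fisheye: a pixel r from the principal point sees the ray r / f radians off the axis. A picture is of the moment at which its call begins: read the wrist's pose just before it. There is no depth.
A pose or a line that the arm cannot do raises manip.IKError and nothing moves.
- manip.sign_off(): hands the job in; it is judged then, once.
Readings, each from a call of its own:
- manip.get_time(): time.
- manip.get_joint_positions(): joint angles.
- manip.get_joint_vel(): joint speeds.
- manip.get_tau(): joint torques, N m.
- manip.get_position(): TCP position.
- manip.get_ee_rot(): TCP orientation.
- manip.get_contact_force(): force on the tool from outside, world axes, zero at the start.
- manip.get_torque(): the same for the moment, N m.
- manip.get_width(): finger opening in m.
- manip.get_grip_force(): force on a finger pad.
Only numpy, scipy, OpenCV 4.12 (cv2) and the standard library are available. Lean on these libraries where they do the work, as an engineer would, in place of code of your own. Each camera call takes 0.05 s, during which the arm holds its last target. There are 200 camera calls.

## Working session

There is one attempt and no reset: what is moved stays moved. The work goes in short steps, each a Python script; the robot and the scene stay as the last script left them, time stands still between calls to the robot, and variables do not carry over. Pictures are saved under pics/ and viewed, at most 10 in all, crops included, and the job is handed in when it is done.

```bash
mkdir -p pics && python3 - <<'E'
from rig import manip
import cv2,numpy as np,pickle
d={}
for n in("top","side","wrist"):
    c=manip.camera(n);d[n]=c
    cv2.imwrite(f"pics/{n}0.png",c["image"][:,:,::-1])
    print(n,c["fx"],c["fy"],c["cx"],c["cy"]);print(np.round(c.get("cam_to_world",c.get("mount")),4).tolist())
d["pose"]=(manip.get_position(),manip.get_ee_rot())
pickle.dump(d,open("d0.pkl","wb"))
print(d["pose"],manip.get_time(),manip.get_width())
E
```

```text
top 561.8065029652896 561.8065029652896 316.1527095572095 235.82586603508057
[[-0.0179, -0.9913, 0.1304, 0.3532], [-0.9996, 0.0151, -0.0224, 0.1023], [0.0202, -0.1308, -0.9912, 1.2907], [0.0, 0.0, 0.0, 1.0]]
side 469.52166273913235 469.52166273913235 316.7386740091101 240.96601087929392
[[0.8891, -0.2389, 0.3905, 0.0859], [-0.4578, -0.4598, 0.7609, -0.6827], [-0.0022, -0.8553, -0.5182, 0.6194], [0.0, 0.0, 0.0, 1.0]]
wrist 371.64829954431775 371.64829954431775 325.2793786030411 234.9831807123044
[[-0.0004, -0.9492, -0.3146, 0.08], [1.0, -0.0005, 0.0002, 0.0001], [-0.0004, -0.3146, 0.9492, -0.1209], [0.0, 0.0, 0.0, 1.0]]
(array([0.1880138 , 0.59564518, 0.25270427]), array([-4.78463817e-01, -3.10475075e+00,  1.85166062e-03])) 0.15 0.08542805642605222
```

View pics/top0.png

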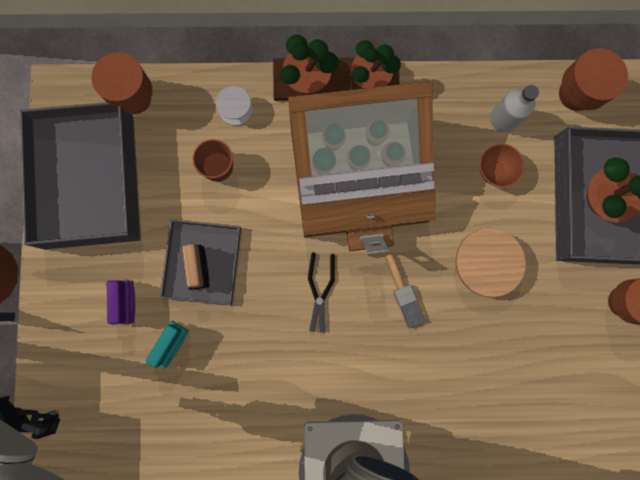

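View pics/side0.png

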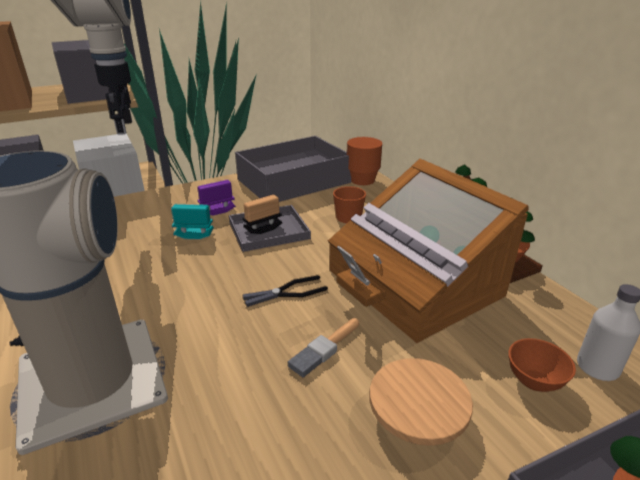

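The block with a wooden grip and black sole stands in the small grey tray: top view (195,266), side view (262,212). There are two look-alikes, purple at top (120,302) and teal at top (167,345), and only the wooden one fits the description. The frame is at top (365,160), with its hasp open at (374,243). I'll enlarge both areas to confirm and to get exact pixels.

```bash
python3 - <<'E'
import cv2,numpy as np
def crop(f,x0,y0,w,h,s,step=20):
    im=cv2.imread(f)[y0:y0+h,x0:x0+w]
    im=cv2.resize(cv2.convertScaleAbs(im,alpha=1.3,beta=15),None,fx=s,fy=s,interpolation=cv2.INTER_CUBIC)
    for x in range(-(-x0//step)*step,x0+w,step):
        cv2.line(im,(int((x-x0+.5)*s),0),(int((x-x0+.5)*s),6),(0,0,255),1);cv2.putText(im,str(x),(int((x-x0)*s)-8,17),0,.35,(0,0,255),1)
    for y in range(-(-y0//step)*step,y0+h,step):
        cv2.line(im,(0,int((y-y0+.5)*s)),(6,int((y-y0+.5)*s)),(0,0,255),1);cv2.putText(im,str(y),(8,int((y-y0+.5)*s)+4),0,.35,(0,0,255),1)
    return im
def mont(a,b,o):
    m=np.zeros((max(a.shape[0],b.shape[0]),a.shape[1]+b.shape[1],3),np.uint8)
    m[:a.shape[0],:a.shape[1]]=a;m[:b.shape[0],a.shape[1]:]=b;cv2.imwrite(o,m);print(m.shape)
mont(crop("pics/top0.png",287,78,155,180,3.3,10),crop("pics/top0.png",157,215,88,95,3.2,10),"pics/m1.png")
mont(crop("pics/side0.png",325,155,205,185,2.5),crop("pics/side0.png",225,190,90,62,3.1,10),"pics/m2.png")
E
```

```text
(594, 794, 3)
(462, 791, 3)
```

View pics/m1.png

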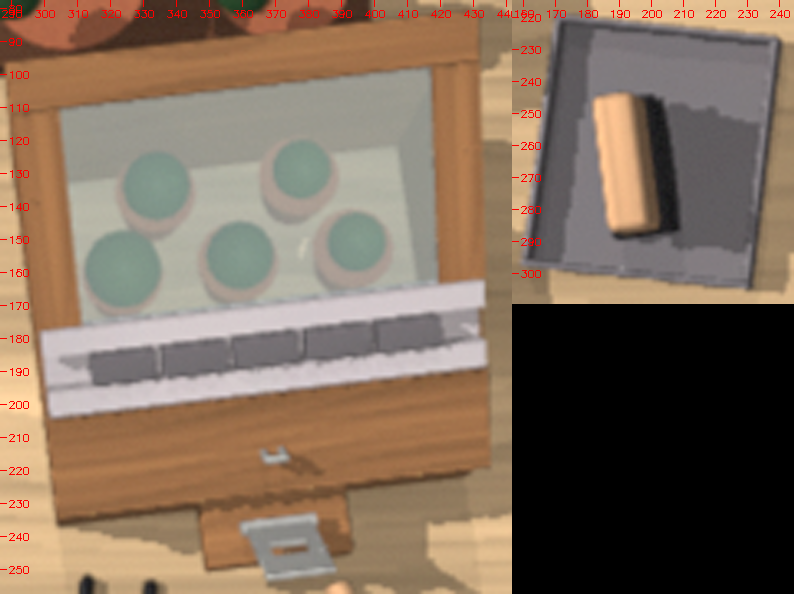

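View pics/m2.png

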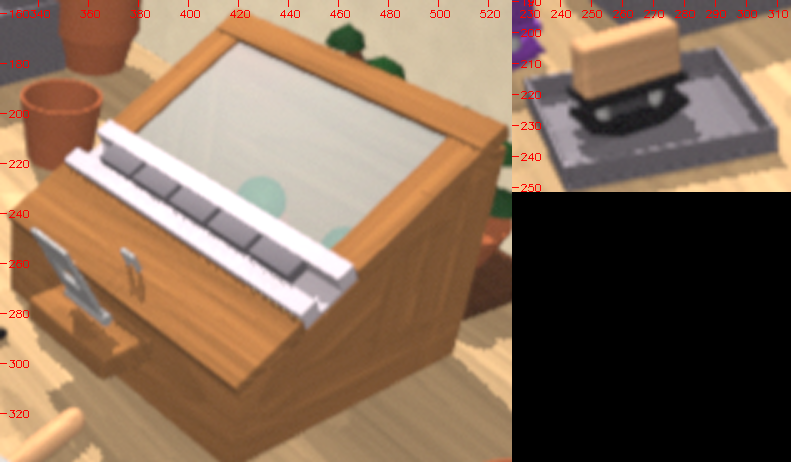

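The crops confirm it: natural wood grip with a black sprung sole, in the small grey tray. Grip top corners in the top view are about (182,245), (194,244), (202,286), (188,288). The hasp is open and leaning towards the robot, with the hinge edge at top (360,236)-(382,234) and the tip at (368,253)-(388,250). Next I'll fit poses using both views.

```bash
cat > fit.py <<'E'
import pickle,numpy as np
from scipy.optimize import least_squares
d=pickle.load(open("d0.pkl","rb"))
def proj(n,P):
    c=d[n];T=np.linalg.inv(c["cam_to_world"]);p=(T[:3,:3]@np.asarray(P,float).T).T+T[:3,3]
    return np.c_[c["fx"]*p[:,0]/p[:,2]+c["cx"],c["fy"]*p[:,1]/p[:,2]+c["cy"]]
def tf(q,P):
    x,y,yaw=q;c,s=np.cos(yaw),np.sin(yaw);P=np.atleast_2d(P)
    return np.c_[x+c*P[:,0]-s*P[:,1],y+s*P[:,0]+c*P[:,1],P[:,2]]
S=np.radians(28);c28,s28=np.cos(S),np.sin(S)
def sash(u,v,w): # u along slope from front edge, v left, w normal
    return [-.13+u*c28-w*s28,v,.07+u*s28+w*c28]
def fitres(f,q0,name):
    r=least_squares(f,q0,loss="soft_l1",f_scale=2,x_scale='jac');e=f(r.x)
    print(name,np.round(r.x,4),"px err",np.round(e.reshape(-1,2),1).tolist());return r.x
E
cat > run1.py <<'E'
from fit import *
# frame
def F(q):
    z0=q[3] # height check
    P=[[-.13,.145,.07+z0],[-.13,-.145,.07+z0]]
    B=[[.13,.145,.208+z0],[.13,-.145,.208+z0]]
    return np.r_[(proj("top",tf(q[:3],P+B))-[[304.1,236.3],[435,219.3],[290,98],[432,83]]).ravel(),
      (proj("side",tf(q[:3],P+B+[[.13,-.145,0]]))-[[328.5,240.1],[419.7,310.1],[412.9,164.9],[526.9,206.5],[506.5,295.3]]).ravel()]
q=fitres(F,[.7,.05,.1,0],"frame x y yaw dz");fr=q[:3]
def T(q):
    u,w,dv=q
    R=[sash(u+.028,dv+.142,w),sash(u-.028,dv+.142,w),sash(u+.028,dv-.142,w),sash(u-.028,dv-.142,w)]
    B=[sash(u,dv+v,w+.0045) for v in(.092,0,-.092)]
    return np.r_[(proj("top",tf(fr,R+B))-[[298.9,177.8],[302,203.9],[433.5,163],[434.1,188.7],[324.1,188.4],[367.4,183.3],[410.1,177.8]]).ravel(),
     (proj("side",tf(fr,R+B))-[[366.1,203.7],[350.9,217.7],[466.9,261.7],[444.5,281.7],[373.7,217.7],[402.5,236.9],[435.7,257.3]]).ravel()]
t=fitres(T,[.1,.01,0],"track u w dv");print("seam world",tf(fr,sash(t[0],t[2],t[1])))
def H(q):
    hx,hz,a,dv=q # angle from closed
    th=S+a;L=.086
    C=lambda l,v:[hx+l*np.cos(th),dv+v,hz+l*np.sin(th)]
    return np.r_[(proj("top",tf(fr,[C(0,.022),C(0,-.022),C(L,.022),C(L,-.022)]))-[[359.5,236.3],[382.3,233.6],[367.7,253.3],[388,250.2]]).ravel(),
     (proj("side",tf(fr,[C(L,.022),C(L,-.022),C(0,-.022)]))-[[337.3,246.5],[351.3,256.9],[367.7,283.3]]).ravel()]
h=fitres(H,[-.14,.079,1.8,0],"hasp hx hz a dv");print("hinge world",tf(fr,[h[0],h[3],h[1]]))
def Y(q):
    R=[[.09,.08,.024+q[3]],[.09,-.08,.024+q[3]],[-.09,-.08,.024+q[3]],[-.09,.08,.024+q[3]]]
    return np.r_[(proj("top",tf(q[:3],R))-[[171.5,221.4],[239.9,226.4],[231.2,305.1],[160.6,296.4]]).ravel(),
     (proj("side",tf(q[:3],R[:3]+[R[3]]))-[[289,205],[310,230.8],[240,243.7],[229.3,214.7]]).ravel()]
def Y2(q):
    R=[[.09,.08,.024+q[3]],[.09,-.08,.024+q[3]],[-.09,-.08,.024+q[3]],[-.09,.08,.024+q[3]]]
    return np.r_[(proj("top",tf(q[:3],R))-[[171.5,221.4],[239.9,226.4],[231.2,305.1],[160.6,296.4]]).ravel(),
     (proj("side",tf(q[:3],R))-[[289,205],[310,230.8],[241,235.5],[229.3,214.7]]).ravel()]
tr=fitres(Y,[.45,.35,-.1,0],"tray");fitres(Y2,[.45,.35,-.1,0],"tray2")
def K(q):
    z=q[3];G=[[.046,.014,z],[.046,-.014,z],[-.046,-.014,z],[-.046,.014,z]]
    return np.r_[(proj("top",tf(q[:3],G))-[[182.1,244.8],[194,243.6],[202.1,285.8],[188,287.6]]).ravel(),
     (proj("side",tf(q[:3],[G[1],G[2],[.046,-.014,z-.046],[-.046,-.014,z-.046]]))-[[278.7,200.8],[243.9,203],[278.7,212.1],[244.8,221.1]]).ravel()]
k=fitres(K,[.45,.35,.1,.089],"block x y yaw ztop")
E
python3 run1.py
```

```text
frame x y yaw dz [ 0.6587 -0.0295  0.1076  0.0064] px err [[0.2, -0.7], [0.3, 0.3], [-1.7, 0.3], [-0.6, -0.9], [-1.4, 1.7], [-0.5, 2.1], [6.7, -5.7], [1.1, -0.2], [-1.8, 1.1]]
track u w dv [0.1051 0.0118 0.0005] px err [[0.0, 0.7], [-0.1, 0.1], [-0.7, -0.4], [-0.6, -0.5], [0.0, 0.7], [0.0, 0.6], [0.4, 1.0], [2.8, -0.8], [0.1, 1.3], [-0.1, -0.7], [1.2, -0.2], [-0.2, 0.7], [-0.1, -0.4], [-0.1, -0.1]]
seam world [[ 0.616186   -0.03360273  0.12976043]]
hasp hx hz a dv [-1.4720e-01  7.3800e-02  1.6141e+00  7.0000e-04] px err [[1.3, 0.4], [-1.7, 0.7], [-0.5, -0.3], [0.4, 0.2], [0.2, 0.3], [0.2, 0.4], [0.3, -1.0]]
hinge world [[ 0.51230122 -0.04461877  0.07383164]]
tray [ 0.4642  0.3352 -0.1176 -0.0019] px err [[-0.9, -2.0], [0.8, 0.1], [0.0, 0.7], [-0.8, 2.2], [2.2, -0.5], [0.4, 0.2], [0.8, 0.4], [-1.6, 0.4]]
tray2 [ 4.645e-01  3.349e-01 -1.177e-01 -3.000e-04] px err [[-0.9, -2.3], [0.8, -0.2], [0.0, 0.5], [-0.8, 2.0], [2.3, -1.0], [0.6, -0.3], [-0.1, 8.1], [-1.5, -0.1]]
block x y yaw ztop [0.4499 0.3419 0.1264 0.0934] px err [[0.1, 0.9], [1.3, 0.3], [-1.7, 0.9], [-0.8, 1.0], [-0.3, -4.9], [2.4, 2.1], [0.5, -0.3], [3.0, 0.3]]
```

Measurements agree with the given sizes: block top ≈ 0.09, tray rim 0.024, hinge ≈ 0.075, and spans fit to about 1 px. Next: helpers, an IK check for the whole plan, then the hasp.

```bash
cat > h.py <<'E'
import numpy as np
from scipy.spatial.transform import Rotation as Ro
from rig import manip as m
psi=.1076;S=np.radians(28);c,s=np.cos(S),np.sin(S)
X=np.array([np.cos(psi),np.sin(psi),0]);Y=np.array([-np.sin(psi),np.cos(psi),0]);Z=np.array([0,0,1.])
U=X*c+Z*s;N=-X*s+Z*c
seam=np.array([.6162,-.0336,.1298]);hinge=np.array([.5123,-.0446,.0765])
tray=np.array([.4642,.3352]);block=np.array([.4499,.3419]);byaw=.1264
def rv(x,z): # tool x, tool z
    return Ro.from_matrix(np.c_[x,np.cross(z,x),z]).as_rotvec()
R_hasp=rv(-U,-N)
R_press={+1:rv(Y,-N),-1:rv(-Y,-N)}
bx=np.array([np.cos(byaw),np.sin(byaw),0]);R_grasp=rv(-bx,-Z)
HG=.066 # TCP above block origin
def hp(r,el,off=.002):
    d=X*np.cos(el)+Z*np.sin(el);n=-X*np.sin(el)+Z*np.cos(el)
    return hinge+r*d+off*n+.022*N-.011*U
def sp(y,z): return seam+y*Y+(z+HG)*N
def st():
    print("t %.1f"%m.get_time(),"F",np.round(m.get_contact_force(),1),"p",np.round(m.get_position(),4))
E
python3 - <<'E'
from h import *
def ik(n,p,o):
    q=m.solve_ik(p,o);print(n,None if q is None else np.round(q,2))
for el in(2.5,1.5,.49): ik(("hasp",el),hp(.075,el),R_hasp)
ik("hasp pre",hp(.075,2.5)+.1*N,R_hasp)
for sg in(1,-1):
    for y in(.1,-.1): ik(("press",sg,y),sp(y,0),R_press[sg]);ik(("press up",sg,y),sp(y,.1),R_press[sg])
ik("grasp",np.r_[block,.071],R_grasp)
E
```

```text
('hasp', 2.5) None
('hasp', 1.5) None
('hasp', 0.49) None
hasp pre [-0.32 -0.02  2.41  0.59  0.36 -2.51]
('press', 1, 0.1) [ 0.08  0.32  2.08  0.05  0.25 -0.07]
('press up', 1, 0.1) [ 0.08  0.1   2.11  0.03  0.45 -0.05]
('press', 1, -0.1) [-0.34  0.38  1.99  0.57  0.38 -0.94]
('press up', 1, -0.1) [-0.38  0.17  2.02  0.43  0.56 -0.81]
('press', -1, 0.1) None
('press up', -1, 0.1) None
('press', -1, -0.1) [-0.34  0.38  1.99  0.57  0.38  2.2 ]
('press up', -1, -0.1) [-0.38  0.17  2.02  0.43  0.56  2.33]
grasp [ 0.63  0.6   1.86 -0.    0.68 -1.07]
```

```bash
cat >> h.py <<'E'
def Rh(tilt,k):
    zt=X*np.sin(tilt)-Z*np.cos(tilt);up=X*np.cos(tilt)+Z*np.sin(tilt)
    return rv([-up,Y,up,-Y][k],zt),zt,up
def hp2(r,el,tilt,off=.002):
    zt,up=Rh(tilt,0)[1:]
    d=X*np.cos(el)+Z*np.sin(el);n=-X*np.sin(el)+Z*np.cos(el)
    return hinge+r*d+off*n-.022*zt-.011*up
E
python3 - <<'E'
from h import *
for t in(0,.15,.3):
  for k in range(4):
    out=[m.solve_ik(hp2(.072,el,t)+dz*Z,Rh(t,k)[0]) for el,dz in((2.5,.1),(2.5,0),(2,0),(1.5,0),(1,0),(.45,0))]
    print(t,k,[None if q is None else np.round(q[[4,5]],2).tolist() for q in out])
E
```

```text
0 0 [[0.94, -1.82], [0.7, -1.82], [0.77, -1.81], [0.82, -1.79], [0.83, -1.78], [0.8, -1.77]]
0 1 [[0.94, -0.25], [0.7, -0.25], [0.77, -0.24], [0.82, -0.22], [0.83, -0.21], [0.8, -0.2]]
0 2 [[0.94, 1.32], [0.7, 1.32], [0.77, 1.33], [0.82, 1.35], [0.83, 1.36], [0.8, 1.37]]
0 3 [None, None, None, None, None, None]
0.15 0 [[0.77, -1.89], [0.5, -1.92], [0.58, -1.89], [0.63, -1.86], [0.63, -1.84], [0.59, -1.83]]
0.15 1 [[0.77, -0.32], [0.5, -0.35], [0.58, -0.32], [0.63, -0.29], [0.63, -0.27], [0.59, -0.26]]
0.15 2 [[0.77, 1.25], [0.5, 1.22], [0.58, 1.25], [0.63, 1.28], [0.63, 1.3], [0.59, 1.31]]
0.15 3 [None, None, None, None, None, None]
0.3 0 [[0.59, -2.01], [0.3, -2.17], [0.38, -2.06], [0.43, -2.0], [0.43, -1.97], [0.38, -1.97]]
0.3 1 [[0.59, -0.44], [0.3, -0.6], [0.38, -0.49], [0.43, -0.43], [0.43, -0.4], [0.38, -0.39]]
0.3 2 [[0.59, 1.13], [0.3, 0.97], [0.38, 1.08], [0.43, 1.14], [0.43, 1.17], [0.38, 1.18]]
0.3 3 [None, None, None, None, None, None]
```

```bash
python3 - <<'E'
from h import *
t=.1;R=Rh(t,0)[0];f=lambda r,el:hp2(r,el,t)
m.command_gripper(0.0,40)
m.move_to(f(.072,2.5)+.08*Z,R);st()
m.servo_line(f(.072,2.5),rate=.2);st()
prev=None
for el in np.r_[np.linspace(2.3,.6,9),.53,.49,.45,.41,.37]:
    m.servo_line(f(.072,el),rate=.09 if el>.55 else .04)
    F=m.get_contact_force();print("%.2f"%el,np.round(F,1))
    if np.linalg.norm(F)>22: break
st()
m.servo_line(m.get_position()+.12*Z-.03*X,rate=.25)
p=(m.get_position(),m.get_ee_rot());cam=m.camera("wrist")
import cv2,pickle;cv2.imwrite("pics/w1.png",cam["image"][:,:,::-1]);pickle.dump((p,cam),open("w1.pkl","wb"));st()
E
```

```text
t 3.4 F [ 0.7 -0.1  0.3] p [ 0.441  -0.052   0.2189]
t 3.9 F [-0.7  0.9  0. ] p [ 0.441  -0.0521  0.1389]
2.30 [-0.2 -0.1  0.6]
2.09 [0.1 0.5 0.3]
1.88 [-0.4 -1.   0.9]
1.66 [-0.4  0.4 -0.3]
1.45 [-0.1 -0.3  0.9]
1.24 [-0.8  0.2 -0.4]
1.02 [-0.  -0.3 -0. ]
0.81 [0.2 0.6 0.3]
0.60 [ 0.3 -1.2 -0.2]
0.53 [ 0.3 -0.8  0.3]
0.49 [-1.   0.3 -0.4]
0.45 [-11.5  -0.4  21.7]
t 7.6 F [-11.5  -0.4  21.7] p [ 0.5621 -0.0392  0.132 ]
t 8.3 F [ 0.  -0.7 -0.6] p [ 0.5316 -0.0424  0.2504]
```

View pics/w1.png

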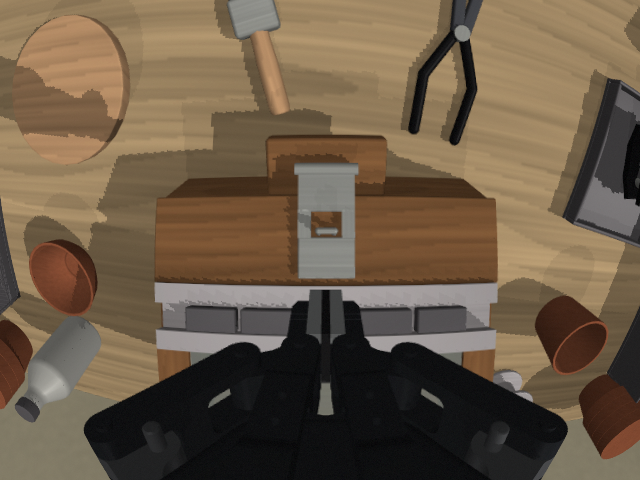

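The wrist view shows the hasp lying on the sash, with the staple showing through its slot at (326,224). The track's rail ends are at (154,283), (496,283), (157,350) and (496,348). I'll compare these with the seam estimate, then grasp the block.

```bash
python3 - <<'E'
from h import *
import pickle
from scipy.optimize import least_squares
(p,o),cam=pickle.load(open("w1.pkl","rb"))
T=np.eye(4);T[:3,:3]=Ro.from_rotvec(o).as_matrix();T[:3,3]=p
W=np.linalg.inv(T@cam["mount"])
def pr(P):
    v=(W[:3,:3]@P.T).T+W[:3,3];r=np.hypot(v[:,0],v[:,1]);a=np.arctan2(r,v[:,2])
    return np.c_[cam["cx"]+cam["fx"]*a*v[:,0]/r,cam["cy"]+cam["fx"]*a*v[:,1]/r]
G=np.array([seam+a*U+b*Y for a in(-.028,.028) for b in(.142,-.142)])
meas=np.array([[496,283],[154,283],[496,348],[157,350]])
print(np.round(pr(G)-meas,1))
def f(q): return np.r_[(pr(np.array([seam+q[0]*U+q[1]*Y+q[2]*N+a*U+b*(Y+q[3]*X) for a in(-.028,.028) for b in(.142,-.142)]))-meas).ravel()]
r=least_squares(f,[0,0,0,0]);print(np.round(r.x,4),np.round(r.fun,1))
E
python3 - <<'E'
from h import *
m.command_gripper(.085)
m.move_to(np.r_[block,.19],R_grasp);st()
m.servo_line(np.r_[block,.071],rate=.15);st()
m.command_gripper(0.015,70)
print(m.get_width(),m.get_grip_force());st()
E
```

```text
[[-1.  -2.9]
 [ 1.4 -2.8]
 [-3.1 -2.4]
 [ 0.5 -4.4]]
[ 0.0023  0.0005  0.0032 -0.003 ] [ 1.2 -0.5  0.3  0.5 -1.1  0.5 -0.3 -0.6]
t 10.5 F [-0.4 -1.  -0.3] p [0.4504 0.3412 0.1902]
t 11.5 F [-0.5  0.5  0.1] p [0.4505 0.3421 0.0717]
0.02729671060842494 71.5216076374054
t 12.0 F [0.2 1.2 1.6] p [0.4502 0.3423 0.0714]
```

```bash
python3 - <<'E'
from h import *
import cv2
m.servo_line([.4502,.3423,.24],rate=.25)
sm=sp(.098,.07)
m.move_to(sm,R_press[1]);st()
m.servo_line(sp(.098,.02),rate=.15);m.hold(.2);st()
a=m.camera("side")["image"][120:330,260:520,::-1]
w=m.camera("wrist")["image"][:,:,::-1]
a=cv2.resize(a,None,fx=1.5,fy=1.5);w=cv2.resize(w,None,fx=.62,fy=.62)
o=np.zeros((max(len(a),len(w)),a.shape[1]+w.shape[1],3),np.uint8);o[:len(a),:a.shape[1]]=a;o[:len(w),a.shape[1]:]=w
cv2.imwrite("pics/p1.png",o);print(o.shape,m.get_width())
E
```

```text
t 14.0 F [-0.1  0.2 -3.3] p [0.5421 0.0574 0.2492]
t 14.7 F [-0.   0.5 -3.7] p [0.5657 0.0597 0.2067]
(315, 787, 3) 0.02692386786264242
```

View pics/p1.png

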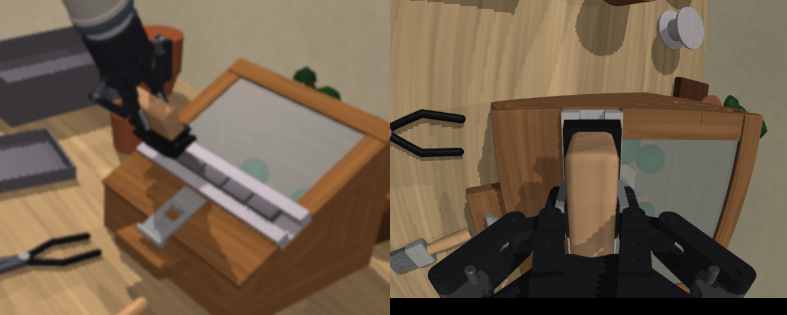

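The block is held square above the left end of the track, covering the rails symmetrically (wrist half, columns 565-618 against 561-622). Next: press down by force feedback and stroke.

```bash
python3 - <<'E'
from h import *
def fn(n=4):
    v=[]
    for _ in range(n): m.hold(.03);v.append(m.get_contact_force())
    return np.mean(v,0)
F0=fn(8);z=.02
m.servo_line(sp(.098,.009),rate=.08);z=.009
while z>-.016:
    f=(fn()-F0)@N;print("%.4f %.1f"%(z,f))
    if f>6.5: break
    z-=.0015 if f<4.5 else .001
    m.servo_line(sp(.098,z),rate=.03)
m.hold(.15)
ok=f>5
y=.098
while ok and y>-.0975:
    y-=.014
    m.servo_line(sp(y,z),rate=.045)
    F=fn(3)-F0;f=F@N;print("y %.3f z %.4f N %.1f Y %.1f U %.1f"%(y,z,f,F@Y,F@U))
    z-=np.clip((7-f)*.0005,-.0012,.0012)
    if f>16: print("high");break
m.hold(.2);st()
E
```

```text
0.0090 0.3
0.0075 -0.3
0.0060 0.0
0.0045 1.6
0.0030 5.9
0.0020 7.0
y 0.084 z 0.0020 N 7.0 Y -2.0 U -0.1
y 0.070 z 0.0020 N 6.4 Y -2.2 U -0.3
y 0.056 z 0.0017 N 7.0 Y -0.5 U -0.1
y 0.042 z 0.0017 N 6.7 Y -1.4 U -0.6
y 0.028 z 0.0016 N 7.1 Y -2.1 U -0.6
y 0.014 z 0.0016 N 6.8 Y -1.5 U -0.0
y 0.000 z 0.0015 N 7.1 Y 0.9 U -0.6
y -0.014 z 0.0016 N 6.9 Y -1.1 U -0.9
y -0.028 z 0.0015 N 6.9 Y -1.1 U -1.2
y -0.042 z 0.0015 N 7.2 Y 1.3 U -1.1
y -0.056 z 0.0015 N 6.9 Y -0.9 U -0.4
y -0.070 z 0.0015 N 7.1 Y -0.7 U -0.9
y -0.084 z 0.0015 N 7.0 Y -1.1 U -0.4
y -0.098 z 0.0015 N 6.8 Y -0.6 U -0.3
t 25.6 F [-4.  -3.1  2.3] p [ 0.5953 -0.1347  0.1895]
```

```bash
python3 - <<'E'
from h import *
import cv2
a=m.camera("side")["image"][190:290,340:480,::-1]
b=cv2.imread("pics/side0.png")[190:290,340:480]
f=lambda i:cv2.resize(cv2.convertScaleAbs(i,alpha=1.2,beta=10),None,fx=2.85,fy=2.85,interpolation=cv2.INTER_CUBIC)
cv2.imwrite("pics/c1.png",np.hstack([f(b),f(a)]));print(np.hstack([f(b),f(a)]).shape)
E
```

```text
(285, 798, 3)
```

View pics/c1.png

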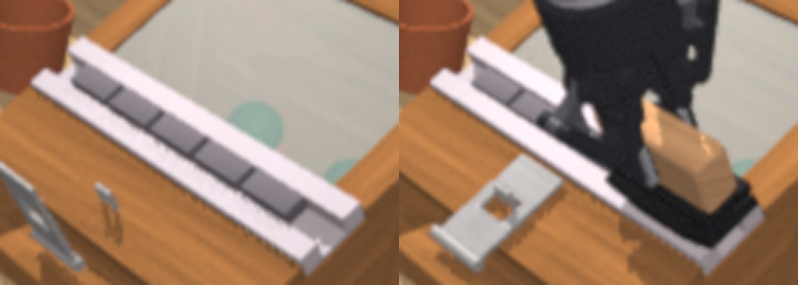

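```bash
python3 - <<'E'
from h import *
from fit import proj
import cv2
from scipy.ndimage import map_coordinates as mc
a=m.camera("side")["image"].astype(float).mean(2);b=cv2.imread("pics/side0.png").astype(float).mean(2)
us=np.arange(-.034,.035,.002)
print("u mm ",(us*1000).astype(int).tolist())
for y in(.115,.1,.092,.08,.055):
    for nm,im in(("pre",b),("now",a)):
        pts=np.mean([proj("side",np.array([seam+u*U+(y+dy)*Y for u in us])) for dy in(-.003,0,.003)],0)
        print(y,nm,mc(im,[pts[:,1],pts[:,0]],order=1).astype(int).tolist())
# predicted image position (in u) of a bead's top edges when proud / flush
for w in(.0045,0,-.0):
    e=proj("side",np.array([seam+u*U+.092*Y+w*N for u in(-.01,.01)]))
    g=proj("side",np.array([seam+u*U+.092*Y for u in us]))
    d=g[-1]-g[0];d/=np.linalg.norm(d);sc=(g-g[0])@d
    print(w,np.interp((e-g[0])@d,sc,us*1000))
E
```

```text
u mm  [-34, -32, -30, -27, -25, -23, -21, -19, -17, -15, -13, -11, -9, -7, -5, -3, -1, 0, 2, 4, 6, 8, 10, 12, 14, 16, 18, 20, 22, 24, 26, 28, 30, 32, 34]
0.115 pre [82, 76, 94, 133, 169, 182, 185, 185, 183, 182, 181, 176, 153, 112, 106, 107, 108, 108, 107, 108, 108, 112, 126, 154, 178, 189, 190, 190, 191, 190, 182, 154, 119, 101, 95]
0.115 now [85, 79, 98, 138, 176, 190, 193, 193, 194, 194, 194, 189, 174, 152, 144, 134, 124, 120, 120, 115, 107, 101, 119, 157, 186, 198, 199, 199, 199, 197, 190, 161, 125, 106, 99]
0.1 pre [75, 70, 85, 127, 168, 184, 187, 186, 185, 182, 171, 141, 90, 72, 87, 97, 102, 103, 105, 107, 109, 112, 123, 152, 180, 191, 193, 192, 192, 193, 186, 170, 151, 141, 139]
0.1 now [79, 73, 90, 133, 175, 191, 195, 196, 196, 195, 184, 154, 112, 95, 102, 106, 109, 111, 113, 113, 114, 111, 119, 154, 188, 199, 201, 201, 202, 201, 194, 177, 158, 147, 146]
0.092 pre [79, 71, 86, 132, 168, 187, 188, 187, 185, 183, 178, 147, 96, 73, 85, 97, 100, 102, 105, 107, 109, 112, 125, 155, 182, 192, 194, 194, 194, 193, 189, 173, 153, 141, 138]
0.092 now [82, 75, 91, 139, 176, 194, 196, 196
[... 213 characters left out ...]
, 91, 93, 95, 96, 99, 99, 103, 114, 150, 181, 194, 195, 195, 196, 195, 189, 172, 150, 142, 140]
0.08 now [81, 73, 91, 138, 180, 194, 198, 199, 199, 199, 194, 162, 114, 94, 98, 103, 106, 108, 110, 112, 114, 112, 115, 156, 189, 202, 204, 205, 205, 203, 197, 178, 156, 149, 147]
0.055 pre [80, 75, 86, 134, 173, 189, 190, 187, 186, 184, 170, 126, 78, 70, 86, 98, 102, 104, 107, 108, 109, 113, 128, 159, 184, 194, 196, 197, 197, 195, 189, 171, 151, 139, 139]
0.055 now [84, 78, 89, 139, 180, 197, 200, 200, 200, 199, 189, 151, 105, 97, 103, 107, 109, 111, 112, 115, 116, 112, 124, 161, 192, 203, 204, 205, 205, 204, 198, 179, 157, 141, 112]
0.0045 [-9.0655769  10.99767178]
0 [-10.  10.]
-0.0 [-10.  10.]
```

The bead's dark near face (u ≈ −7 mm, brightness 70) has gone, now 95-113, and a gap shows at the upslope rail, so the beads sit flush. The force held at 6.4-7.2 N throughout. Now I'll lift off and put the block back.

```bash
python3 - <<'E'
from h import *
import cv2
m.servo_line(m.get_position()+.09*N,rate=.15)
q=np.array([.460,.337])
m.move_to(np.r_[q,.21],R_grasp);m.hold(.2);st()
m.servo_line(np.r_[q,.082],rate=.15);m.hold(.2);F0=m.get_contact_force()
z=.078
while z>.064:
    m.servo_line(np.r_[q,z],rate=.04);m.hold(.1);f=(m.get_contact_force()-F0)[2];print("%.4f %.1f"%(z,f))
    if f>3: break
    z-=.0015
m.command_gripper(.06);m.hold(.3)
m.command_gripper(.085)
m.servo_line(np.r_[q,.2],rate=.2);st()
m.move_to([.3,.45,.3],R_grasp)
t=m.camera("top")["image"][70:320,150:450,::-1];s=m.camera("side")["image"][150:350,220:540,::-1]
t=cv2.resize(t,None,fx=1.3,fy=1.3);s=cv2.resize(s,None,fx=1.28,fy=1.28)
o=np.zeros((330,800,3),np.uint8);o[:t.shape[0],:390]=t[:,:390];o[:s.shape[0],390:390+s.shape[1]]=s[:,:410]
cv2.imwrite("pics/e1.png",o);st()
E
```

```text
t 28.4 F [-0.7 -0.1 -3.6] p [0.4605 0.3362 0.2102]
0.0780 0.5
0.0765 -0.4
0.0750 0.6
0.0735 0.1
0.0720 4.6
t 33.2 F [0.5 0.2 0.2] p [0.4594 0.3366 0.1992]
t 34.2 F [ 0.3  0.3 -0.1] p [0.3008 0.449  0.2987]
```

View pics/e1.png

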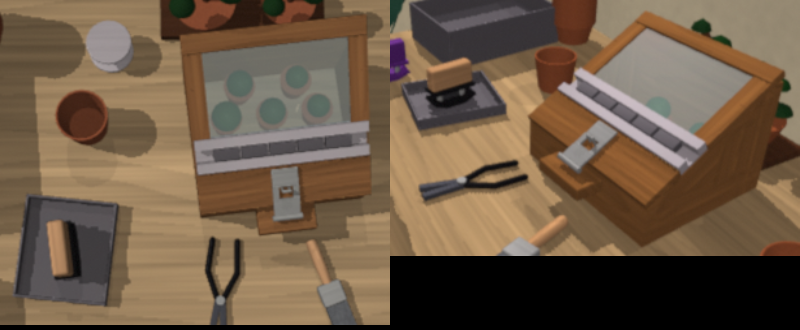

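The block stands upright in the tray at (62,250), the hasp is shut at (287,192), and the shears and brush haven't moved. Handing in.

```bash
python3 -c "
from rig import manip as m
print(m.sign_off(),m.get_time())"
```

```text
the job is handed in; nothing more can be done
the job is handed in; nothing more can be done
```

I shut the hasp, pressed the track from the leftmost bead to the rightmost in one stroke at about 7 N, stood the block back upright in its tray, and handed the job in (34 s on the robot's clock at the last check); the sign-off gave no verdict, and I compared images for flushness only on the two leftmost beads.

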